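Snap a filter cartridge into its clips and slide it onto the valve port

TASK

Fit the long filter cartridge to the cooling unit: lift it from its cradle and, with its nose pointing at the valve port but still clear of it, press it gently straight down until it is snapped fully home in both spring clips. Then slide it along in the clips until its shoulder sits flush on the port and the valve is held open, and let go. Never force it (keep the push below about 20 N), and leave the short cartridge and everything else where it lies.

Things in the scene. Friction and masses are not known exactly. Their poses are not given: they have to be found in the camera images.
- cart_center (a point): Centre of the long filter cartridge, on its axis; x along the axis towards the nose. A plain steel cylinder, 28 mm in diameter, 160 mm long, 0.19 to 0.37 kg, lying level. A brass nose, 12 mm in diameter, sticks out 12 mm at one end only; the flat ring round it (the shoulder) is 80 mm from the centre, the nose tip 92 mm.
- cart: The long cartridge itself; its origin and x axis are those of cart_center. It starts in one of two like cradles, its axis 36 mm above the table.
- cradle_a: The fixed black cradle in which the long cartridge lies; origin on the table under its centre, x along the cartridge. Two posts 12 mm wide, 37 mm either side of the centre, carry it; their cheeks reach 32 mm above the table. Between them fingers have free room above a base plate 6 mm thick and 56 mm wide.
- seat (a point): Point on the axis of the bracket's two spring clips, half-way between them, 50 mm above the table; x along the clips towards the valve port, z up. The axis of a cartridge that is fully home, resting on the clips' rigid saddles, passes through it. Between the clips (92 mm apart inside) fingers have free room down to the bracket's base plate.
- clip_front (a point): Seat centre of the spring clip nearer the port, 52 mm from seat: an upright steel C, 12 mm long, open upwards, for the 28 mm cylinder. Gap between its rounded lips 23 mm; flared mouth to about 20 mm above this point. Snapping in takes 4 to 7 N; once past the lips the clip helps to draw the cylinder down on its rigid saddle.
- clip_rear (a point): Seat centre of the like clip on the other side, 52 mm from seat away from the port. A cartridge laid on both clips rests on the lips about 17 mm above home; pressing it into both at once takes 8 to 14 N. Held in both, it slides along its axis under 2 to 7 N, and more if it is pressed down meanwhile.
- bracket: The fixed bracket: aluminium base plate 8 mm thick, 70 mm wide, 220 mm long, with the clips and, at its +x end, the valve port: a dark steel block 26 mm long, 46 mm wide, to 71 mm above the table, a round brass stub on top, an 18 mm square bore for the nose on the clips' axis. Origin on the table under seat; x towards the port.
- valve (a joint): Valve pin in the port's bore, in m: 0 shut, 0.007 with the cartridge's shoulder flush on the rigid port face; its spring pushes back with under 1 N, less than the clips' friction. The port is set differently each time and is not measured: its face is 72 to 104 mm from seat along x, so the nose is clear of it with the cartridge's centre 22 mm or more behind seat.
- short_center (a point): Centre of the short filter cartridge, which is not wanted: the same 28 mm steel cylinder with the same nose but only 90 mm long; it lies in the other cradle (the two swap places).
- wrench: Loose open-ended wrench lying flat, about 160 to 200 mm long. To be left alone.
- driver: Loose screwdriver lying flat. To be left alone.
- jar: Loose small glass jar with a steel cap, 56 mm in diameter, 70 mm high; origin under its foot. To be left alone.
- collar: Loose steel collar (ring), 48 mm in outer diameter, 12 mm high, lying flat. To be left alone.
- plug: Loose brass plug, 28 mm in diameter, 30 mm high. To be left alone.
Mind the look-alikes: they are no part of the job. Leave any black, blue or green look-alike of the cart alone.

How it is judged:
By the outcome, as a careful person would: the job done as asked, in the order asked, and still so for the second after the job is handed in, with the robot touching nothing.
It also fails if it takes over 45 s, if anything falls off the work surface, if the arm or the gripper's body presses on something with over 40 N, if the wrist force passes 120 N, or if a joint passes its speed limit or range.

ROBOT

A 6-joint arm with a two-finger parallel gripper is mounted at the origin on the work surface. World frame = base frame: x ahead of the robot, y to its left, z up, the work surface at z = 0. Lengths are in m, angles in degrees, forces in N, time in s.
With the tool pointing down it reaches from about 0.35 to 0.975 m from the base axis. Payload 17.4 kg.
Tool frame: the origin (TCP) lies between the finger pads; the fingertips stand 17 mm ahead of it and the grasp point (between the pads) lies 2 mm behind it; z points along the fingers, y is the line along which they close (so a half turn about z gives the same grasp; the last joint's range is limited). The gripper opens to 85 mm and grips with 20 to 120 N. Pads are 22 mm wide; open, the fingers measure 114 mm over their backs; the gripper's body (76 mm by 85 mm) begins 54 mm behind the grasp point. The pads swing forward as they close: fully open they stand 13 mm farther back than shut.
Start: joints at [-65.879, 6.646, 82.598, -0, 90.757, -2.166], TCP at [0.299, -0.605, 0.248] pointing down, gripper open.
Joint ranges: [-162.19, 162.19], [-47.58, 125.68], [4.15, 143.07], [-65.23, 245.23], [0.69, 171.88], [-170.13, 170.13]. Speed limits (degrees/s): [108.29, 108.29, 127.2, 180, 180, 180].

INTERFACE

Orientations are given as a 3x3 rotation matrix whose columns are the frame's x, y, z axes.
In Python, from rig import manip gives the robot as it stands.
- The arm moves only by the shell command python3 -m jog 'ROWS' [OPENING]. ROWS is JSON, a list of rows, each an object with "linear": the shift along the tool's x, y, z normalised to -1 to 1, where 1 is 15 cm, a list of three; "twist": the turn, a rotation vector about the tool's x, y, z normalised to -1 to 1, where 1 is 45 degrees, a list of three. In form: [{"linear": [x, y, z], "twist": [ax, ay, az]}, ...]. A call has 1 to 5 rows; each row is the pose to reach, as a shift and turn from the pose commanded when the call began, along the tool's axes at that moment; what a row does not reach only later rows make up. A row lasts 1/12 s, in which the tool goes at most 41.7 mm and 7.16 degrees, less where a joint would pass 70% of its speed; a pose out of reach is approached as far as the arm can. A call with a number of a shift or a turn outside -1 to 1 is refused whole. A call with a gripper value outside its range is refused whole. OPENING is the closure, from 0 (fully open) to 1 (shut), set as the call begins (- or left out, the last holds). The fingers move at their own pace and stop on an object; the grip force is fixed at half the most. Time passes only in rows, so rows that repeat a pose let the fingers close. It gives the time, the measured TCP pose, the force, the opening and the grip force at its end, in the units of the state.
- manip.sense(): the state, without advancing time (a new reading comes with each control period).
- manip.get_image(name): name is "scene" or "top" or "wrist"; returns a dict with "img" (420x560x3 uint8, red, green, blue), "depth" (420x560 float32, m along the optical axis (not along the pixel's ray), 0 where there is no reading), "fx", "fy", "cx", "cy" (pixels), "k1" (the pictures are not rectified: a ray, as slopes to the right and down, at radius r is drawn at 1 + k1 r^2 times it, then the intrinsics apply), "R" (3x3) and "t" (3): a world point X has camera coordinates R X + t; the wrist camera has in their place "hand_eye" (4x4, takes a point from camera to tool coordinates, whose origin is the TCP and whose axes are the flange's). Camera axes: x right, y down, z forward; pixel columns grow to the right and rows downward; lengths in m; the calibration is good to about 2 mm. A picture is of the moment at which its call begins: read the wrist's pose just before it.
- manip.hand_in(): hands the job in; it is judged then, once.
The state is a dict: "clock": time; "joint_positions": joint angles; "qvel": joint speeds; "joint_torque": joint torques, N m; "tool_pos": TCP position; "eef_rot": TCP orientation; "wrist_force": force on the tool from outside, world axes, zero at the start; "moment": the same for the moment, N m; "gripper_width": finger opening in m; "gripper_force": force on a finger pad.
Only numpy, scipy, OpenCV 4.12 (cv2) and the standard library are available. Lean on these libraries where they do the work, as an engineer would, in place of code of your own. Each camera call takes 0.05 s, during which the arm holds its last target. There are 200 camera calls.

## Working session

There is one attempt and no reset: what is moved stays moved. The work goes in short steps, Python scripts to look and compute and a shell command to move; the robot and the scene stay as the last step left them, time stands still between calls to the robot, and variables do not carry over. Pictures are saved under pics/ and viewed, at most 10 in all, crops included, and the job is handed in when it is done.

```bash
ls; mkdir -p pics; python3 - <<'E'
from rig import manip
import cv2, numpy as np
s=manip.sense(); print(s)
for n in("scene","top"):
    d=manip.get_image(n); np.save(f"{n}.npy",d,allow_pickle=True)
    cv2.imwrite(f"pics/{n}0.png",d["img"][:,:,::-1]); print(n,d["fx"],d["k1"],d["R"],d["t"])
E
```

```text
pics
{'clock': 0.0, 'joint_positions': array([-6.58805318e+01,  6.67499960e+00,  8.26375079e+01, -6.20518511e-04,
        9.07582402e+01, -2.16356205e+00]), 'qvel': array([-0.03140446, -0.00444426,  0.10925977,  0.0307193 ,  0.01661774,
       -0.0086647 ]), 'joint_torque': array([ 2.07583071e-03, -7.31973481e+01, -6.32491922e+01,  5.41156555e-05,
        6.27468267e-03,  1.99168835e-05]), 'tool_pos': array([ 0.29882951, -0.60503841,  0.24753278]), 'eef_rot': array([[ 8.96617688e-01,  4.42805212e-01, -5.14465353e-04],
       [ 4.42805510e-01, -8.96616986e-01,  1.12255367e-03],
       [ 3.57942400e-05, -1.23430957e-03, -9.99999238e-01]]), 'wrist_force': array([0.72303829, 0.85505851, 0.32334262]), 'moment': array([-0.04653925,  0.01826375, -0.03757697]), 'gripper_force': 0.0, 'gripper_width': 0.08532545802236122}
scene 513.6036285089833 -0.15737169742132148 [[-0.83238197  0.55409284  0.01101734]
 [ 0.41956689  0.64303042 -0.64068362]
 [-0.36208269 -0.52867098 -0.76772594]] [ 0.41750077 -0.17087109  1.67194391]
top 443.502091639733 -0.06702971708263475 [[-3.78790838e-03 -9.99666372e-01  2.55498689e-02]
 [-9.91195206e-01  3.71669113e-04 -1.32408175e-01]
 [ 1.32354504e-01 -2.58264576e-02 -9.90865924e-01]] [-0.03940121  0.50338178  1.04722158]
```

View pics/top0.png

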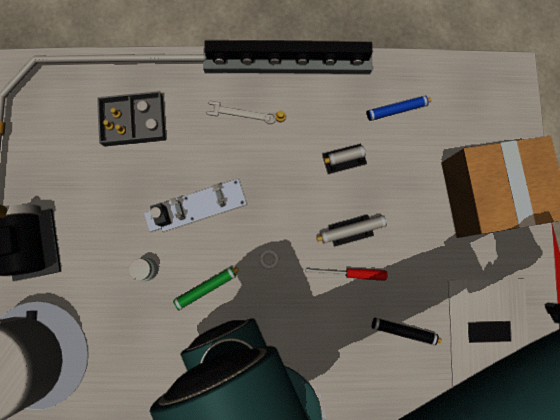

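View pics/scene0.png

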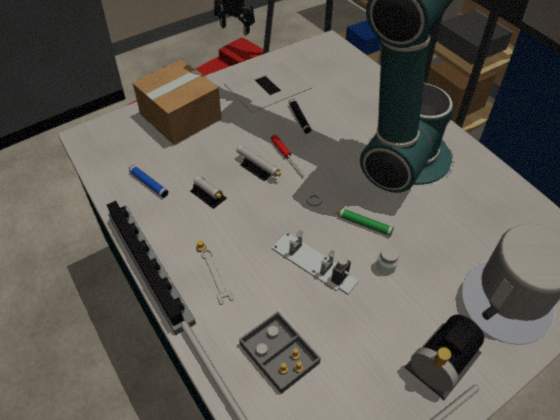

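The top view shows the long cartridge at about (351,229), with its nose to the left at (320,239). The bracket's port is at (157,214) and its clips are at (177,208) and (221,194). The short cartridge is at (345,157).

```bash
cat > h.py <<'E'
import numpy as np, cv2
from rig import manip
def cam(d,s=None):
    """R (cam->world), centre"""
    if "R" in d: R=np.array(d["R"]); return R.T, -R.T@np.array(d["t"])
    H=np.array(d["hand_eye"]); E=np.array(s["eef_rot"])
    return E@H[:3,:3], E@H[:3,3]+np.array(s["tool_pos"])
def pix(d,uv,z,s=None):
    K=np.array([[d["fx"],0,d["cx"]],[0,d["fy"],d["cy"]],[0,0,1]])
    p=cv2.undistortPoints(np.array(uv,float).reshape(-1,1,2),K,np.array([d["k1"],0,0,0.])).reshape(-1,2)
    R,c=cam(d,s); r=np.c_[p,np.ones(len(p))]@R.T
    return c+r*((z-c[2])/r[:,2])[:,None]
def totool(s,dw): return np.array(s["eef_rot"]).T@np.array(dw)
E
python3 - <<'E'
from h import *
d=np.load("top.npy",allow_pickle=True).item()
a=pix(d,[(320,239),(385,219),(351,229)],.036);print(a); 
b=pix(d,[(147,218),(245,190),(151,231),(241,181)],.008);print(b)
c=pix(d,[(177,208),(221,194)],.06);print(c); print(pix(d,[(157,214)],.071))
for v in(a[0]-a[1],c[0]-c[1]):print(np.degrees(np.arctan2(v[1],v[0])),np.linalg.norm(v))
s=manip.sense(); print("camera hand_eye",manip.get_image("wrist")["hand_eye"])
t=a[2]+0; t[2]=.25; print(totool(s,t-s["tool_pos"])/.15)
E
```

```text
[[ 0.42958294 -0.1347591   0.036     ]
 [ 0.47801472 -0.29545142  0.036     ]
 [ 0.45367374 -0.21084517  0.036     ]]
[[0.48411332 0.29195501 0.008     ]
 [0.55466121 0.04870881 0.008     ]
 [0.45171498 0.28087595 0.008     ]
 [0.57762676 0.05892978 0.008     ]]
[[0.50211473 0.20690976 0.06      ]
 [0.53576069 0.10292353 0.06      ]]
[[0.48643726 0.2512457  0.071     ]]
106.77251831220595 0.16783223410687018
107.92959214769203 0.1092940438864058
camera hand_eye [[-7.25266670e-04 -9.47445157e-01 -3.19917409e-01  8.22485819e-02]
 [ 9.99999662e-01 -8.11282433e-04  1.35594959e-04 -1.18428311e-04]
 [-3.88012161e-04 -3.19917202e-01  9.47445425e-01 -1.26456748e-01]
 [ 0.00000000e+00  0.00000000e+00  0.00000000e+00  1.00000000e+00]]
[ 2.08939295 -1.89920652 -0.01366357]
```

```bash
cat >> h.py <<'E'
def rows(p,yaw,s=None):
    """shift (units) and twist z (units) to reach world p, with tool x at yaw, tool down"""
    s=s or manip.sense(); R=np.array(s["eef_rot"]); y=np.radians(yaw)
    T=np.array([[np.cos(y),np.sin(y),0],[np.sin(y),-np.cos(y),0],[0,0,-1]])
    return np.round(totool(s,np.array(p)-s["tool_pos"])/.15,4), np.round(cv2.Rodrigues(R.T@T)[0].ravel()/np.pi*4,4)
E
python3 -m jog '[{"linear":[1,-0.9,0],"twist":[0,0,-0.8]},{"linear":[1,-0.9,0],"twist":[0,0,-0.8]},{"linear":[1,-0.9,0],"twist":[0,0,-0.8]},{"linear":[1,-0.9,0],"twist":[0,0,-0.8]},{"linear":[1,-0.9,0],"twist":[0,0,-0.8]}]'
python3 -c "
from h import *
print(rows([.4537,-.2108,.25],106.8))"
```

```text
clock: 0.57
tool_pos: [0.374, -0.4154, 0.2481]
eef_rot: [[0.462, 0.887, 0.0], [0.887, -0.462, 0.0], [0.0, -0.0, -1.0]]
wrist_force: [0.7, 0.6, -0.2]
gripper_width: 0.0851
gripper_force: 0.0
(array([ 1.455 , -0.1598, -0.0122]), array([ 0.000e+00, -4.000e-04, -9.854e-01]))
```

```bash
python3 -m jog '[{"linear":[1,-0.12,0.1],"twist":[0,0,-0.8]},{"linear":[1,-0.12,0.1],"twist":[0,0,-0.8]},{"linear":[1,-0.12,0.1],"twist":[0,0,-0.8]},{"linear":[1,-0.12,0.1],"twist":[0,0,-0.8]},{"linear":[1,-0.12,0.1],"twist":[0,0,-0.8]}]'
python3 -c "
from h import *
print(rows([.4537,-.2108,.22],106.8))"
```

```text
clock: 0.98
tool_pos: [0.429, -0.2728, 0.2329]
eef_rot: [[-0.147, 0.989, 0.0], [0.989, 0.147, 0.001], [0.001, 0.0, -1.0]]
wrist_force: [-0.8, -0.3, 0.0]
gripper_width: 0.0854
gripper_force: 0.0
(array([0.3845, 0.2235, 0.0862]), array([ 0.0006, -0.0013, -0.1853]))
```

```bash
python3 -m jog '[{"linear":[0.38,0.22,0.09],"twist":[0,0,-0.185]},{"linear":[0.38,0.22,0.09],"twist":[0,0,-0.185]},{"linear":[0.38,0.22,0.09],"twist":[0,0,-0.185]},{"linear":[0.38,0.22,0.09],"twist":[0,0,-0.185]}]'
python3 - <<'E'
from h import *
s=manip.sense(); d=manip.get_image("wrist"); d["s"]=s; np.save("w1.npy",d,allow_pickle=True); cv2.imwrite("pics/w1.png",d["img"][:,:,::-1]); print(s["tool_pos"])
t=manip.get_image("top"); np.save("top1.npy",t,allow_pickle=True)
E
```

```text
clock: 1.32
tool_pos: [0.453, -0.2148, 0.2195]
eef_rot: [[-0.281, 0.96, -0.001], [0.96, 0.281, 0.0], [0.0, -0.0, -1.0]]
wrist_force: [-0.3, -0.7, 1.0]
gripper_width: 0.0855
gripper_force: 0.0
[ 0.45295235 -0.21477424  0.21945644]
```

View pics/w1.png

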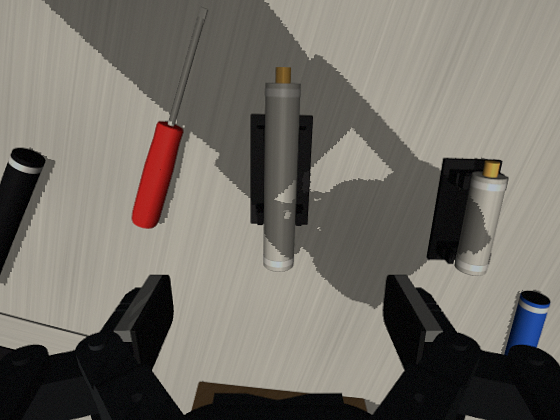

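The wrist view shows the long cartridge's nose tip at (283,67), its shoulder at (283,84) and its rear end at about (279,265). I'll look at the bracket from close by before grasping.

```bash
python3 - <<'E'
from h import *
d=np.load("w1.npy",allow_pickle=True).item(); s=d["s"]
im=d["img"].astype(int)
def mid(r): # bright low-sat run around col 281
    return None
nose,shtop,rear=pix(d,[(283.3,67)],.036,s)[0],pix(d,[(283,84)],.036,s)[0],pix(d,[(278.5,271)],.025,s)[0]
shtop2,rear2=pix(d,[(283,84)],.05,s)[0],pix(d,[(279,259)],.05,s)[0]
print(nose,shtop,shtop2,rear,rear2)
cr=pix(d,[(251,115),(312,117),(250,223),(309,223)],.006,s); print(cr,cr.mean(0))
E
python3 -c "
from h import *
print(rows([.519,.165,.22],107.9)) "
```

```text
[ 0.43165579 -0.12711507  0.036     ] [ 0.43508917 -0.13951222  0.036     ] [ 0.43483981 -0.13933805  0.05      ] [ 0.48043285 -0.30687002  0.025     ] [ 0.47352752 -0.2819221   0.05      ]
[[ 0.41574739 -0.17340939  0.006     ]
 [ 0.46861078 -0.15977463  0.006     ]
 [ 0.44169567 -0.27392354  0.006     ]
 [ 0.49722378 -0.25769145  0.006     ]] [ 0.4558194  -0.21619975  0.006     ]
(array([ 2.3162e+00,  1.1339e+00, -1.3000e-03]), array([-0.0002,  0.0003, -0.0376]))
```

```bash
python3 -m jog '[{"linear":[1,0.25,0],"twist":[0,0,0]},{"linear":[1,0.25,0],"twist":[0,0,0]},{"linear":[1,0.25,0],"twist":[0,0,0]},{"linear":[1,0.25,0],"twist":[0,0,0]}]'
python3 -c "
from h import *
print(rows([.519,.14,.22],107.9)) "
```

```text
clock: 1.75
tool_pos: [0.4463, -0.0599, 0.2201]
eef_rot: [[-0.278, 0.961, 0.001], [0.961, 0.278, 0.0], [0.0, 0.001, -1.0]]
wrist_force: [0.5, -0.0, -0.1]
gripper_width: 0.0859
gripper_force: 0.0
(array([1.1455, 0.8359, 0.0015]), array([ 0.0008, -0.    , -0.0394]))
```

```bash
python3 -m jog '[{"linear":[0.9,0.84,0],"twist":[0,0,-0.04]},{"linear":[0.9,0.84,0],"twist":[0,0,-0.04]},{"linear":[0.9,0.84,0],"twist":[0,0,-0.04]},{"linear":[0.9,0.84,0],"twist":[0,0,-0.04]},{"linear":[0.9,0.84,0],"twist":[0,0,-0.04]}]'
python3 -m jog '[{"linear":[0,0,0],"twist":[0,0,0]},{"linear":[0,0,0],"twist":[0,0,0]}]'
python3 - <<'E'
from h import *
s=manip.sense(); d=manip.get_image("wrist"); d["s"]=s; np.save("w2.npy",d,allow_pickle=True); cv2.imwrite("pics/w2.png",d["img"][:,:,::-1]); print(s["tool_pos"])
E
```

```text
clock: 2.17
tool_pos: [0.5316, 0.1063, 0.2197]
eef_rot: [[-0.31, 0.951, 0.0], [0.951, 0.31, 0.001], [0.001, 0.0, -1.0]]
wrist_force: [1.2, 0.2, 0.2]
gripper_width: 0.0853
gripper_force: 0.0
clock: 2.33
tool_pos: [0.5304, 0.1034, 0.2195]
eef_rot: [[-0.31, 0.951, -0.001], [0.951, 0.31, -0.0], [-0.0, -0.001, -1.0]]
wrist_force: [1.1, -0.3, -0.6]
gripper_width: 0.0853
gripper_force: 0.0
[0.53044261 0.10338187 0.21953056]
```

View pics/w2.png

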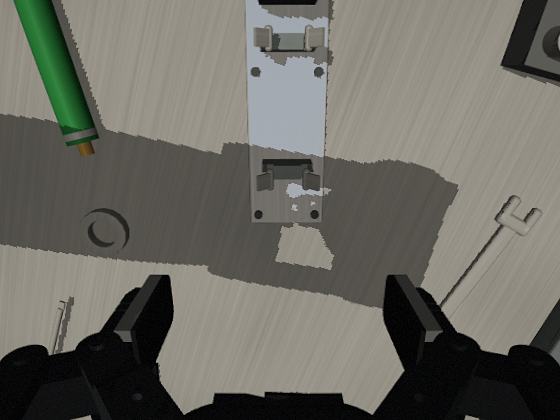

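The wrist view shows the rear clip at about (288,175) and the front clip at about (289,42). The port is cut off at the top edge, so I'll move forward 75 mm.

```bash
python3 -m jog '[{"linear":[0.5,0.06,0],"twist":[0,0,0]},{"linear":[0.5,0.06,0],"twist":[0,0,0]},{"linear":[0.5,0.06,0],"twist":[0,0,0]},{"linear":[0.5,0.06,0],"twist":[0,0,0]},{"linear":[0.5,0.06,0],"twist":[0,0,0]}]'
python3 - <<'E'
from h import *
s=manip.sense(); d=manip.get_image("wrist"); d["s"]=s; np.save("w3.npy",d,allow_pickle=True); cv2.imwrite("pics/w3.png",d["img"][:,:,::-1]); print(s["tool_pos"])
E
```

```text
clock: 2.8
tool_pos: [0.5155, 0.1764, 0.22]
eef_rot: [[-0.309, 0.951, 0.0], [0.951, 0.309, -0.0], [-0.0, 0.0, -1.0]]
wrist_force: [0.7, -0.5, 0.5]
gripper_width: 0.0853
gripper_force: 0.0
[0.51548766 0.17635543 0.22004611]
```

View pics/w3.png

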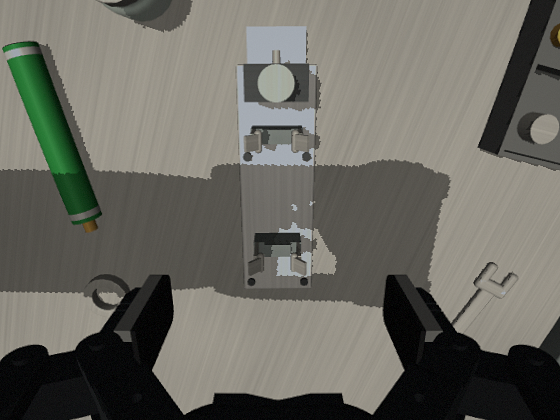

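```bash
python3 -c "
import cv2
im=cv2.imread('pics/w3.png')[50:290,225:335]; a=im[:125]; b=im[115:]
f=lambda c:cv2.resize(c,None,fx=3.6,fy=4.6,interpolation=cv2.INTER_CUBIC)
import numpy as np
cv2.imwrite('pics/w3c.png',np.hstack([f(a),f(b)]))"
```

```text
(no output)
```

View pics/w3c.png

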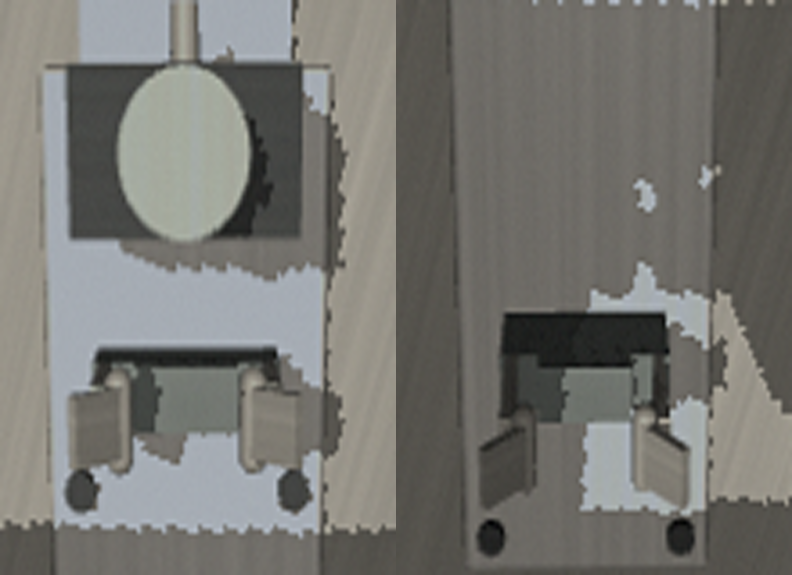

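The crop puts the port's near top edge at v≈101.7, u 244 to 309. The lips are at u 261 to 292, v 130 to 153 (front) and u 264 to 291, v 253 to 272 (rear).

```bash
python3 - <<'E'
from h import *
d=np.load("w3.npy",allow_pickle=True).item(); s=d["s"]
P=pix(d,[(244.4,101.7),(309.2,101.7),(244.4,64.1),(309.2,64.1)],.071,s)
F=pix(d,[(243.9,135.9),(243.9,151.7),(308.3,137),(308.3,151.5)],.070,s)
R=pix(d,[(248.3,263.9),(248.3,275.4),(306.1,264),(306.1,275.4)],.070,s)
Fl=pix(d,[(261.4,130),(261.4,152.6),(291.7,130),(291.7,152.6)],.06,s)
Rl=pix(d,[(264.2,253),(264.2,272),(290.6,253),(290.6,272)],.06,s)
for n,q in zip("P F R Fl Rl".split(),(P,F,R,Fl,Rl)): print(n,q.mean(0).round(4),np.linalg.norm(q[0]-q[1]).round(4),np.linalg.norm(q[0]-q[2]).round(4))
for f,r in((F,R),(Fl,Rl)):
    v=f.mean(0)-r.mean(0); print(np.linalg.norm(v),np.degrees(np.arctan2(v[1],v[0])))
    m=(f.mean(0)+r.mean(0))/2; u=v/np.linalg.norm(v); print("seat",m,"face",(P[:2].mean(0)-m)[:2]@u[:2],"lat",np.cross(u[:2],(P.mean(0)-m)[:2]))
pl=pix(d,[(225+45/3.6,50+65/4.6),(225+328/3.6,50+65/4.6),(225+(470-396)/3.6,165+565/4.6),(225+(705-396)/3.6,165+567/4.6)],.008,s)
print(pl.round(4),pl.mean(0)); v=(pl[0]+pl[1]-pl[2]-pl[3])/2;print(np.linalg.norm(v),np.degrees(np.arctan2(v[1],v[0])))
E
```

```text
P [0.4906 0.2507 0.071 ] 0.0465 0.0256
F [0.5035 0.2091 0.07  ] 0.0118 0.0476
R [0.5366 0.1093 0.07  ] 0.0108 0.048
Fl [0.5037 0.2095 0.06  ] 0.0174 0.0231
Rl [0.5364 0.1106 0.06  ] 0.0183 0.0225
0.10516553701301326 108.34827143160673
seat [0.52006684 0.15918459 0.07      ] face 0.08330188047569935 lat -0.0008680745807587049
0.10410981951139037 108.2738316547739
seat [0.52003077 0.16006662 0.06      ] face 0.0824539489143944 lat -0.000500934012324171
[[0.454  0.2543 0.008 ]
 [0.5181 0.275  0.008 ]
 [0.5223 0.0462 0.008 ]
 [0.5872 0.0666 0.008 ]] [0.52039544 0.16053355 0.008     ]
0.21925890094863823 108.2659760448956<stdin>:11: DeprecationWarning: Arrays of 2-dimensional vectors are deprecated. Use arrays of 3-dimensional vectors instead. (deprecated in NumPy 2.0)
```

```bash
python3 -m jog '[{"linear":[-1,-0.8,0],"twist":[0,0,0]},{"linear":[-1,-0.8,0],"twist":[0,0,0]},{"linear":[-1,-0.8,0],"twist":[0,0,0]},{"linear":[-1,-0.8,0],"twist":[0,0,0]},{"linear":[-1,-0.8,0],"twist":[0,0,0]}]'
python3 -c "
from h import *
print(rows([.4534,-.2062,.1],105.3)) "
```

```text
clock: 3.27
tool_pos: [0.4461, -0.0058, 0.22]
eef_rot: [[-0.307, 0.952, 0.001], [0.952, 0.307, -0.001], [-0.001, 0.0, -1.0]]
wrist_force: [0.4, -0.0, 0.7]
gripper_width: 0.0855
gripper_force: 0.0
(array([-1.2857, -0.3642,  0.8012]), array([0.0004, 0.0012, 0.0573]))
```

```bash
python3 -m jog '[{"linear":[-1,-0.36,0.5],"twist":[0,0,0.057]},{"linear":[-1,-0.36,0.5],"twist":[0,0,0.057]},{"linear":[-1,-0.36,0.5],"twist":[0,0,0.057]},{"linear":[-1,-0.36,0.5],"twist":[0,0,0.057]},{"linear":[-1,-0.36,0.5],"twist":[0,0,0.057]}]'
python3 -m jog '[{"linear":[0,0,0],"twist":[0,0,0]},{"linear":[0,0,0],"twist":[0,0,0]}]'
python3 -c "
from h import *
print(rows([.4534,-.2062,.1],105.3)) "
```

```text
clock: 3.68
tool_pos: [0.4407, -0.1663, 0.1421]
eef_rot: [[-0.262, 0.965, -0.003], [0.965, 0.262, -0.0], [0.001, -0.003, -1.0]]
wrist_force: [-0.3, -0.0, -0.5]
gripper_width: 0.085
gripper_force: 0.0
clock: 3.85
tool_pos: [0.4424, -0.1622, 0.145]
eef_rot: [[-0.264, 0.965, -0.0], [0.965, 0.264, 0.0], [0.0, -0.0, -1.0]]
wrist_force: [0.3, -0.1, 0.9]
gripper_width: 0.0855
gripper_force: 0.0
(array([-0.3022, -0.0064,  0.2999]), array([-0.0002, -0.0005,  0.0001]))
```

Take one closer look on the way to check lateral alignment.

```bash
python3 -m jog '[{"linear":[-0.3,-0.006,0.3],"twist":[0,0,0]},{"linear":[-0.3,-0.006,0.3],"twist":[0,0,0]},{"linear":[-0.3,-0.006,0.3],"twist":[0,0,0]},{"linear":[-0.3,-0.006,0.3],"twist":[0,0,0]}]'
python3 - <<'E'
from h import *
s=manip.sense(); d=manip.get_image("wrist"); d["s"]=s; np.save("w4.npy",d,allow_pickle=True); cv2.imwrite("pics/w4.png",d["img"][:,:,::-1]); print(s["tool_pos"])
E
```

```text
clock: 4.18
tool_pos: [0.4541, -0.2044, 0.1]
eef_rot: [[-0.267, 0.964, -0.001], [0.964, 0.267, 0.001], [0.001, -0.0, -1.0]]
wrist_force: [-0.4, 0.7, 0.0]
gripper_width: 0.0854
gripper_force: 0.0
[ 0.45408184 -0.20444778  0.09998903]
```

View pics/w4.png

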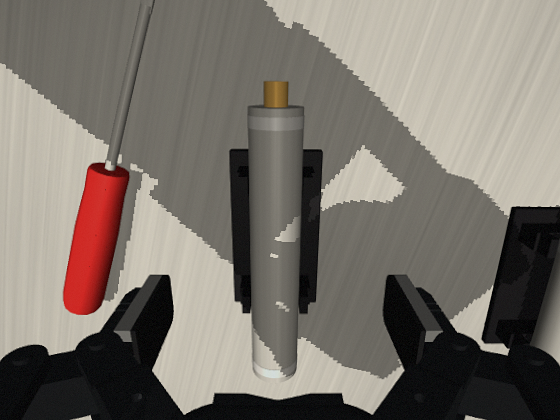

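The cartridge lies straight and well centred between the fingers, with its nose tip at (276,82) and its shoulder at (276,107).

```bash
python3 - <<'E'
from h import *
d=np.load("w4.npy",allow_pickle=True).item(); s=d["s"]
p=pix(d,[(276,82),(275.7,107),(274.3,300),(274,355)],.036,s)
print(np.round((p-s["tool_pos"])@s["eef_rot"],4))
E
```

```text
[[ 0.0802 -0.001   0.064 ]
 [ 0.0682 -0.0012  0.064 ]
 [-0.043  -0.0023  0.064 ]
 [-0.0835 -0.0026  0.0639]]
```

```bash
python3 -m jog '[{"linear":[-0.007,-0.012,0.2],"twist":[0,0,0.012]},{"linear":[-0.007,-0.012,0.35],"twist":[0,0,0.012]},{"linear":[-0.007,-0.012,0.45],"twist":[0,0,0.012]},{"linear":[-0.007,-0.012,0.45],"twist":[0,0,0.012]},{"linear":[-0.007,-0.012,0.45],"twist":[0,0,0.012]}]'
python3 -m jog '[{"linear":[0,0,0],"twist":[0,0,0]},{"linear":[0,0,0],"twist":[0,0,0]},{"linear":[0,0,0],"twist":[0,0,0]},{"linear":[0,0,0],"twist":[0,0,0]},{"linear":[0,0,0],"twist":[0,0,0]}]' 1
python3 -m jog '[{"linear":[0,0,0],"twist":[0,0,0]},{"linear":[0,0,0],"twist":[0,0,0]},{"linear":[0,0,0],"twist":[0,0,0]},{"linear":[0,0,0],"twist":[0,0,0]},{"linear":[0,0,0],"twist":[0,0,0]}]'
```

```text
clock: 4.65
tool_pos: [0.4529, -0.2058, 0.0335]
eef_rot: [[-0.259, 0.966, 0.001], [0.966, 0.259, -0.0], [-0.0, 0.001, -1.0]]
wrist_force: [0.0, -0.9, 0.6]
gripper_width: 0.0855
gripper_force: 0.0
clock: 5.07
tool_pos: [0.4528, -0.2067, 0.0329]
eef_rot: [[-0.258, 0.966, 0.001], [0.966, 0.258, -0.0], [-0.001, 0.001, -1.0]]
wrist_force: [-7.3, 2.8, 11.4]
gripper_width: 0.0268
gripper_force: 58.2
clock: 5.48
tool_pos: [0.4527, -0.2067, 0.0331]
eef_rot: [[-0.257, 0.966, 0.001], [0.966, 0.257, -0.0], [-0.0, 0.0, -1.0]]
wrist_force: [-2.7, 2.4, 7.6]
gripper_width: 0.0266
gripper_force: 58.5
```

```bash
python3 -m jog '[{"linear":[0,0,-0.1],"twist":[0,0,0]},{"linear":[0,0,-0.3],"twist":[0,0,0]},{"linear":[0,0,-0.6],"twist":[0,0,0]},{"linear":[0,0,-0.8],"twist":[0,0,0]},{"linear":[0,0,-0.8],"twist":[0,0,0]}]'
python3 -c "
from h import *
print(rows([.53,.12,.15],108.3)) "
```

```text
clock: 5.9
tool_pos: [0.4544, -0.2075, 0.1594]
eef_rot: [[-0.257, 0.966, 0.008], [0.966, 0.258, -0.004], [-0.006, 0.006, -1.0]]
wrist_force: [0.4, -0.8, -3.1]
gripper_width: 0.0266
gripper_force: 60.0
(array([1.9804, 1.0492, 0.0576]), array([ 0.0078,  0.0076, -0.0751]))
```

```bash
python3 -m jog '[{"linear":[0.15,0.08,0],"twist":[0,0,-0.01]},{"linear":[0.35,0.18,0],"twist":[0,0,-0.02]},{"linear":[0.6,0.3,0],"twist":[0,0,-0.03]},{"linear":[0.8,0.42,0],"twist":[0,0,-0.04]},{"linear":[1,0.53,0],"twist":[0,0,-0.05]}]'
python3 -m jog '[{"linear":[0.25,0.13,0],"twist":[0,0,-0.01]},{"linear":[0.5,0.26,0],"twist":[0,0,-0.02]},{"linear":[0.7,0.36,0],"twist":[0,0,-0.025]},{"linear":[0.8,0.42,0],"twist":[0,0,-0.025]},{"linear":[0.8,0.42,0],"twist":[0,0,-0.025]}]'
python3 -m jog '[{"linear":[0,0,0],"twist":[0,0,0]},{"linear":[0,0,0],"twist":[0,0,0]},{"linear":[0,0,0],"twist":[0,0,0]}]'
python3 - <<'E'
from h import *
s=manip.sense(); d=manip.get_image("wrist"); d["s"]=s; np.save("w5.npy",d,allow_pickle=True); cv2.imwrite("pics/w5.png",d["img"][:,:,::-1]); print(s["tool_pos"],s["eef_rot"])
E
```

```text
clock: 6.32
tool_pos: [0.4905, -0.0394, 0.1517]
eef_rot: [[-0.295, 0.955, -0.0], [0.955, 0.295, 0.0], [0.0, -0.0, -1.0]]
wrist_force: [1.0, -0.7, -3.8]
gripper_width: 0.0263
gripper_force: 59.8
clock: 6.73
tool_pos: [0.5155, 0.0953, 0.1514]
eef_rot: [[-0.317, 0.948, -0.001], [0.948, 0.317, 0.001], [0.001, -0.001, -1.0]]
wrist_force: [0.9, -0.3, -2.7]
gripper_width: 0.0265
gripper_force: 59.8
clock: 6.98
tool_pos: [0.5153, 0.0913, 0.152]
eef_rot: [[-0.313, 0.95, -0.0], [0.95, 0.313, -0.0], [-0.0, -0.0, -1.0]]
wrist_force: [-0.2, 0.2, -4.0]
gripper_width: 0.0264
gripper_force: 59.8
[0.51526393 0.09128129 0.1519714 ] [[-3.13081091e-01  9.49726293e-01 -4.45070834e-04]
 [ 9.49726394e-01  3.13081014e-01 -2.35046805e-04]
 [-8.38869025e-05 -4.96284228e-04 -9.99999873e-01]]
```

View pics/w5.png

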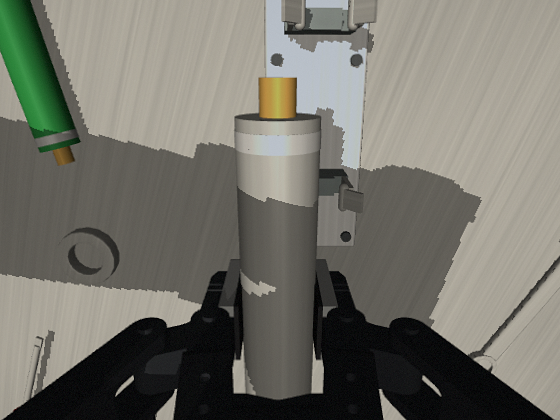

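The cartridge is held level, with its nose tip at (278,77) and the shoulder ring centred at u≈278. The bracket lies ahead and slightly to the right.

```bash
python3 - <<'E'
from h import *
d=np.load("w5.npy",allow_pickle=True).item(); s=d["s"]
z=s["tool_pos"][2]+.003
p=pix(d,[(278,77.5),(277.5,116),(278,250),(277.5,390)],z,s)
print(np.round((p-s["tool_pos"])@s["eef_rot"],4))
# seat target: cart centre 20.5 mm behind seat; TCP 10.8 mm ahead of centre
y=np.radians(108.3);u=np.array([np.cos(y),np.sin(y)])
for c in(-.0205,):
  t=np.array([.5201,.1600])+u*(c+.0108); print(t, rows([*t,.095],108.3))
E
```

```text
[[ 0.0824 -0.0001 -0.003 ]
 [ 0.0704 -0.0003 -0.003 ]
 [ 0.0225 -0.0001 -0.003 ]
 [-0.0438 -0.0004 -0.003 ]]
[0.52314573 0.15079057] (array([0.3608, 0.1739, 0.3808]), array([-0.0003,  0.    , -0.0016]))
```

```bash
python3 -m jog '[{"linear":[0.1,0.06,0],"twist":[0,0,0]},{"linear":[0.25,0.13,0.1],"twist":[0,0,0]},{"linear":[0.353,0.174,0.2],"twist":[0,0,-0.002]},{"linear":[0.353,0.174,0.3],"twist":[0,0,-0.002]},{"linear":[0.353,0.174,0.38],"twist":[0,0,-0.002]}]'
python3 -m jog '[{"linear":[0,0,0],"twist":[0,0,0]},{"linear":[0,0,0],"twist":[0,0,0]},{"linear":[0,0,0],"twist":[0,0,0]}]'
python3 - <<'E'
from h import *
s=manip.sense(); d=manip.get_image("wrist"); d["s"]=s; np.save("w6.npy",d,allow_pickle=True); cv2.imwrite("pics/w6.png",d["img"][:,:,::-1])
t=manip.get_image("scene"); np.save("sc6.npy",t,allow_pickle=True)
y=np.radians(108.3);u=np.array([np.cos(y),np.sin(y)]);q=s["tool_pos"][:2]-[.5201,.16]
print("along",q@u,"lat",u[0]*q[1]-u[1]*q[0],s["wrist_force"],s["moment"])
E
```

```text
clock: 7.45
tool_pos: [0.5234, 0.1505, 0.0941]
eef_rot: [[-0.316, 0.949, -0.001], [0.949, 0.316, -0.0], [0.0, -0.001, -1.0]]
wrist_force: [0.2, -0.1, -3.3]
gripper_width: 0.0264
gripper_force: 59.9
clock: 7.7
tool_pos: [0.524, 0.15, 0.0963]
eef_rot: [[-0.315, 0.949, 0.001], [0.949, 0.315, 0.0], [-0.0, 0.001, -1.0]]
wrist_force: [0.6, 0.9, -3.1]
gripper_width: 0.0267
gripper_force: 59.9
along -0.010736029736434645 lat -0.0005848507715800299 [ 0.57629472  0.93295921 -3.07394007] [ 0.13438244 -0.02442893  0.0380337 ]
```

View pics/w6.png

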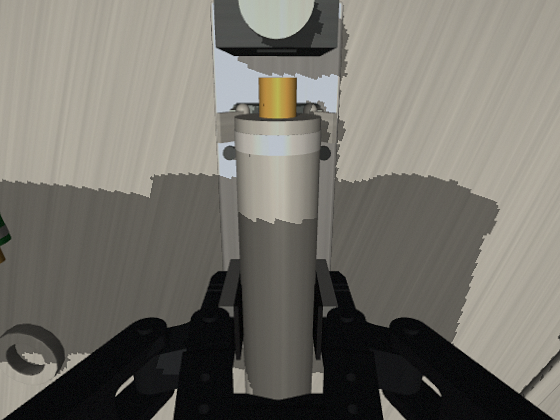

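The nose at (278,77) lines up with the port block (u 214 to 340, near edge v≈50) and is clear of it.

```bash
python3 -c "
from h import *
d=np.load('w6.npy',allow_pickle=True).item(); s=d['s']
p=pix(d,[(214,50),(340,50)],.071,s); n=pix(d,[(278,77.5)],s['tool_pos'][2]+.003,s); print(np.round((np.r_[p,n]-s['tool_pos'])@s['eef_rot'],4))"
python3 -m jog '[{"linear":[0,0,0.04],"twist":[0,0,0]},{"linear":[0,0,0.08],"twist":[0,0,0]},{"linear":[0,0,0.12],"twist":[0,0,0]},{"linear":[0,0,0.16],"twist":[0,0,0]},{"linear":[0,0,0.17],"twist":[0,0,0]}]'
python3 -m jog '[{"linear":[0,0,0.01],"twist":[0,0,0]},{"linear":[0,0,0.02],"twist":[0,0,0]},{"linear":[0,0,0.03],"twist":[0,0,0]},{"linear":[0,0,0.03],"twist":[0,0,0]}]'
```

```text
[[ 0.0925 -0.0244  0.0252]
 [ 0.0924  0.0235  0.0253]
 [ 0.0824 -0.0001 -0.003 ]]
clock: 8.22
tool_pos: [0.523, 0.1505, 0.0683]
eef_rot: [[-0.316, 0.949, -0.002], [0.949, 0.316, -0.0], [0.0, -0.002, -1.0]]
wrist_force: [-1.2, -0.6, -3.0]
gripper_width: 0.0266
gripper_force: 59.9
clock: 8.55
tool_pos: [0.5236, 0.1506, 0.0653]
eef_rot: [[-0.316, 0.949, -0.0], [0.949, 0.316, -0.0], [-0.0, -0.0, -1.0]]
wrist_force: [-1.3, -0.9, -2.0]
gripper_width: 0.0263
gripper_force: 60.1
```

```bash
python3 -m jog '[{"linear":[0,0,0.008],"twist":[0,0,0]},{"linear":[0,0,0.016],"twist":[0,0,0]},{"linear":[0,0,0.016],"twist":[0,0,0]}]'
python3 -m jog '[{"linear":[0,0,0.008],"twist":[0,0,0]},{"linear":[0,0,0.016],"twist":[0,0,0]},{"linear":[0,0,0.016],"twist":[0,0,0]}]'
```

```text
clock: 8.8
tool_pos: [0.5238, 0.1506, 0.0633]
eef_rot: [[-0.315, 0.949, 0.0], [0.949, 0.315, 0.0], [-0.0, 0.001, -1.0]]
wrist_force: [-2.3, -1.4, 2.4]
gripper_width: 0.026
gripper_force: 60.6
clock: 9.05
tool_pos: [0.524, 0.1507, 0.0611]
eef_rot: [[-0.315, 0.949, 0.001], [0.949, 0.315, 0.0], [-0.0, 0.001, -1.0]]
wrist_force: [-1.7, -1.0, 5.5]
gripper_width: 0.0266
gripper_force: 60.7
```

```bash
python3 -m jog '[{"linear":[0,0,0.008],"twist":[0,0,0]},{"linear":[0,0,0.014],"twist":[0,0,0]},{"linear":[0,0,0.014],"twist":[0,0,0]}]'
python3 -m jog '[{"linear":[0,0,0.008],"twist":[0,0,0]},{"linear":[0,0,0.014],"twist":[0,0,0]},{"linear":[0,0,0.014],"twist":[0,0,0]}]'
```

```text
clock: 9.3
tool_pos: [0.524, 0.1507, 0.0589]
eef_rot: [[-0.315, 0.949, 0.001], [0.949, 0.315, 0.0], [-0.0, 0.001, -1.0]]
wrist_force: [-1.8, -0.5, 4.8]
gripper_width: 0.0268
gripper_force: 60.7
clock: 9.55
tool_pos: [0.5237, 0.1507, 0.0565]
eef_rot: [[-0.315, 0.949, 0.0], [0.949, 0.315, 0.0], [0.0, 0.0, -1.0]]
wrist_force: [-1.1, 0.6, 4.1]
gripper_width: 0.0259
gripper_force: 60.6
```

```bash
python3 -m jog '[{"linear":[0,0,0.01],"twist":[0,0,0]},{"linear":[0,0,0.02],"twist":[0,0,0]},{"linear":[0,0,0.02],"twist":[0,0,0]}]'
python3 -m jog '[{"linear":[0,0,0.008],"twist":[0,0,0]},{"linear":[0,0,0.016],"twist":[0,0,0]},{"linear":[0,0,0.016],"twist":[0,0,0]}]'
```

```text
clock: 9.8
tool_pos: [0.5234, 0.1505, 0.0527]
eef_rot: [[-0.316, 0.949, -0.001], [0.949, 0.316, -0.0], [0.0, -0.001, -1.0]]
wrist_force: [-0.3, -0.7, -0.7]
gripper_width: 0.0264
gripper_force: 60.1
clock: 10.05
tool_pos: [0.5233, 0.1505, 0.0503]
eef_rot: [[-0.316, 0.949, -0.001], [0.949, 0.316, -0.0], [0.0, -0.001, -1.0]]
wrist_force: [-0.0, -0.3, -3.8]
gripper_width: 0.0261
gripper_force: 59.9
```

```bash
python3 -m jog '[{"linear":[0,0,0.008],"twist":[0,0,0]},{"linear":[0,0,0.016],"twist":[0,0,0]},{"linear":[0,0,0.016],"twist":[0,0,0]}]'
python3 -m jog '[{"linear":[0,0,0.006],"twist":[0,0,0]},{"linear":[0,0,0.006],"twist":[0,0,0]},{"linear":[0,0,0.006],"twist":[0,0,0]}]'
```

```text
clock: 10.3
tool_pos: [0.5234, 0.1506, 0.048]
eef_rot: [[-0.316, 0.949, -0.001], [0.949, 0.316, -0.0], [0.0, -0.001, -1.0]]
wrist_force: [-0.6, -0.8, -6.2]
gripper_width: 0.0263
gripper_force: 59.8
clock: 10.55
tool_pos: [0.5234, 0.1505, 0.0473]
eef_rot: [[-0.316, 0.949, -0.0], [0.949, 0.316, -0.0], [0.0, -0.001, -1.0]]
wrist_force: [-1.0, -0.8, -5.4]
gripper_width: 0.026
gripper_force: 59.7
```

```bash
python3 -m jog '[{"linear":[0,0,0.005],"twist":[0,0,0]},{"linear":[0,0,0.005],"twist":[0,0,0]},{"linear":[0,0,0.005],"twist":[0,0,0]}]'
python3 -m jog '[{"linear":[0,0,0.005],"twist":[0,0,0]},{"linear":[0,0,0.005],"twist":[0,0,0]},{"linear":[0,0,0.005],"twist":[0,0,0]}]'
```

```text
clock: 10.8
tool_pos: [0.5235, 0.1506, 0.0471]
eef_rot: [[-0.316, 0.949, -0.0], [0.949, 0.316, -0.0], [-0.0, -0.0, -1.0]]
wrist_force: [-5.1, -0.9, 1.4]
gripper_width: 0.0263
gripper_force: 60.4
clock: 11.05
tool_pos: [0.5236, 0.1506, 0.047]
eef_rot: [[-0.316, 0.949, -0.0], [0.949, 0.316, -0.0], [-0.0, -0.0, -1.0]]
wrist_force: [-10.3, -2.7, 10.9]
gripper_width: 0.0263
gripper_force: 61.3
```

```bash
python3 -m jog '[{"linear":[0,-0.005,-0.006],"twist":[0,0,0]},{"linear":[0,-0.005,-0.006],"twist":[0,0,0]},{"linear":[0,-0.005,-0.006],"twist":[0,0,0]}]'; python3 -c "
from h import *
s=manip.sense();print(totool(s,s['wrist_force']),totool(s,s['moment']))"
```

```text
clock: 11.3
tool_pos: [0.523, 0.1504, 0.0471]
eef_rot: [[-0.316, 0.949, 0.0], [0.949, 0.316, 0.0], [-0.0, 0.0, -1.0]]
wrist_force: [-1.5, -0.3, -0.7]
gripper_width: 0.0263
gripper_force: 60.0
[ 0.16968062 -1.56102684  0.69743627] [0.29741162 0.00179071 0.04314863]
```

```bash
python3 -m jog '[{"linear":[0.012,0,0],"twist":[0,0,0]},{"linear":[0.024,0,0],"twist":[0,0,0]},{"linear":[0.036,0,0],"twist":[0,0,0]}]'; python3 -c "
from h import *
s=manip.sense();print(totool(s,s['wrist_force']))"
```

```text
clock: 11.55
tool_pos: [0.5215, 0.1553, 0.0471]
eef_rot: [[-0.315, 0.949, 0.001], [0.949, 0.315, -0.001], [-0.001, 0.001, -1.0]]
wrist_force: [2.2, -5.1, -1.3]
gripper_width: 0.0262
gripper_force: 60.2
[-5.51381743  0.48325721  1.32013538]
```

```bash
python3 -m jog '[{"linear":[0.015,0,0],"twist":[0,0,0]},{"linear":[0.03,0,0],"twist":[0,0,0]},{"linear":[0.045,0,0],"twist":[0,0,0]},{"linear":[0.055,0,0],"twist":[0,0,0]}]'; python3 -c "
from h import *
s=manip.sense();print(totool(s,s['wrist_force']))"
python3 -m jog '[{"linear":[0.012,0,0],"twist":[0,0,0]},{"linear":[0.024,0,0],"twist":[0,0,0]},{"linear":[0.024,0,0],"twist":[0,0,0]}]'; python3 -c "
from h import *
s=manip.sense();print(totool(s,s['wrist_force']))
y=np.radians(108.3);u=np.array([np.cos(y),np.sin(y)]);q=s['tool_pos'][:2]-[.5201,.16]
print('along',q@u,'lat',u[0]*q[1]-u[1]*q[0])"
```

```text
clock: 11.88
tool_pos: [0.5188, 0.1633, 0.0471]
eef_rot: [[-0.315, 0.949, 0.001], [0.949, 0.315, -0.0], [-0.001, 0.001, -1.0]]
wrist_force: [1.3, -5.1, -0.5]
gripper_width: 0.0266
gripper_force: 60.2
[-5.2870954  -0.37180869  0.4985164 ]
clock: 12.13
tool_pos: [0.5176, 0.1668, 0.0472]
eef_rot: [[-0.316, 0.949, 0.001], [0.949, 0.316, -0.0], [-0.0, 0.001, -1.0]]
wrist_force: [0.9, -2.2, 0.1]
gripper_width: 0.0267
gripper_force: 60.2
[-2.41171591  0.17797997 -0.12303352]
along 0.007269355419831556 lat 0.000186865926574545
```

```bash
python3 -m jog '[{"linear":[0.008,0,0],"twist":[0,0,0]},{"linear":[0.016,0,0],"twist":[0,0,0]},{"linear":[0.016,0,0],"twist":[0,0,0]}]'; python3 -c "
from h import *
s=manip.sense();print(totool(s,s['wrist_force']))"
python3 -m jog '[{"linear":[0.007,0,0],"twist":[0,0,0]},{"linear":[0.007,0,0],"twist":[0,0,0]}]'; python3 -c "
from h import *
s=manip.sense();print(totool(s,s['wrist_force']))
y=np.radians(108.3);u=np.array([np.cos(y),np.sin(y)]);q=s['tool_pos'][:2]-[.5201,.16]
print('along',q@u,'lat',u[0]*q[1]-u[1]*q[0])"
```

```text
clock: 12.38
tool_pos: [0.5169, 0.169, 0.0472]
eef_rot: [[-0.315, 0.949, 0.001], [0.949, 0.315, -0.0], [-0.0, 0.0, -1.0]]
wrist_force: [1.1, -3.7, 0.3]
gripper_width: 0.0266
gripper_force: 60.2
[-3.85585188 -0.09424844 -0.28252362]
clock: 12.55
tool_pos: [0.5166, 0.1699, 0.0472]
eef_rot: [[-0.315, 0.949, 0.001], [0.949, 0.315, -0.0], [-0.0, 0.0, -1.0]]
wrist_force: [1.7, -4.0, -0.7]
gripper_width: 0.0261
gripper_force: 60.2
[-4.38591075  0.35561136  0.72304765]
along 0.010532536251297192 lat 0.00021218001469325244
```

```bash
cat > f.py <<'E'
from h import *
s=manip.sense();y=np.radians(108.3);u=np.array([np.cos(y),np.sin(y)]);q=s['tool_pos'][:2]-[.5201,.16]
print("tool F",totool(s,s['wrist_force']).round(2),'along',(q@u).round(5))
E
for i in 1 2; do python3 -m jog '[{"linear":[0.005,0,0],"twist":[0,0,0]},{"linear":[0.005,0,0],"twist":[0,0,0]},{"linear":[0.005,0,0],"twist":[0,0,0]}]' >/dev/null; python3 f.py; done
```

```text
tool F [-4.76  0.92  0.55] along 0.01123
tool F [-5.56  0.69  0.43] along 0.01196
```

```bash
python3 -m jog '[{"linear":[0.005,0,0],"twist":[0,0,0]},{"linear":[0.005,0,0],"twist":[0,0,0]},{"linear":[0.005,0,0],"twist":[0,0,0]}]' >/dev/null; python3 f.py; python3 -m jog '[{"linear":[0.005,0,0],"twist":[0,0,0]},{"linear":[0.005,0,0],"twist":[0,0,0]},{"linear":[0.005,0,0],"twist":[0,0,0]}]' >/dev/null; python3 f.py
```

```text
tool F [-9.9  -1.02  0.94] along 0.01231
tool F [-15.25  -0.48   0.68] along 0.01236
```

```bash
python3 -m jog '[{"linear":[-0.011,0,0],"twist":[0,0,0]},{"linear":[-0.011,0,0],"twist":[0,0,0]},{"linear":[-0.011,0,0],"twist":[0,0,0]}]' >/dev/null; python3 f.py; python3 -m jog '[{"linear":[0,0,0],"twist":[0,0,0]},{"linear":[0,0,0],"twist":[0,0,0]},{"linear":[0,0,0],"twist":[0,0,0]},{"linear":[0,0,0],"twist":[0,0,0]},{"linear":[0,0,0],"twist":[0,0,0]}]' 0; python3 f.py
```

```text
tool F [-2.62  1.43 -0.13] along 0.01202
clock: 14.22
tool_pos: [0.5159, 0.1714, 0.047]
eef_rot: [[-0.316, 0.949, -0.0], [0.949, 0.316, 0.0], [0.0, -0.0, -1.0]]
wrist_force: [-0.3, -0.2, 1.7]
gripper_width: 0.0845
gripper_force: 0.0
tool F [-0.07 -0.36 -1.72] along 0.01215
```

```bash
python3 -m jog '[{"linear":[0,0,-0.1],"twist":[0,0,0]},{"linear":[0,0,-0.3],"twist":[0,0,0]},{"linear":[0,0,-0.5],"twist":[0,0,0]},{"linear":[-0.1,0,-0.6],"twist":[0,0,0]},{"linear":[-0.2,0,-0.6],"twist":[0,0,0]}]'
python3 -m jog '[{"linear":[0,0,0],"twist":[0,0,0]},{"linear":[0,0,0],"twist":[0,0,0]},{"linear":[0,0,0],"twist":[0,0,0]}]' >/dev/null
python3 - <<'E'
from h import *
s=manip.sense(); d=manip.get_image("wrist"); d["s"]=s; np.save("w7.npy",d,allow_pickle=True)
a=cv2.resize(d["img"][0:300,180:380,::-1],None,fx=2,fy=2,interpolation=cv2.INTER_CUBIC)
t=manip.get_image("scene")["img"][215:305,255:375,::-1]
cv2.imwrite("pics/w7.png",np.hstack([a,cv2.resize(t,(400,300),interpolation=cv2.INTER_CUBIC)[[*range(300)]+[299]*300]]))
E
```

```text
clock: 14.63
tool_pos: [0.5267, 0.1433, 0.1414]
eef_rot: [[-0.317, 0.948, 0.005], [0.948, 0.317, 0.001], [-0.0, 0.006, -1.0]]
wrist_force: [0.3, 0.1, -0.4]
gripper_width: 0.0853
gripper_force: 0.0
```

View pics/w7.png

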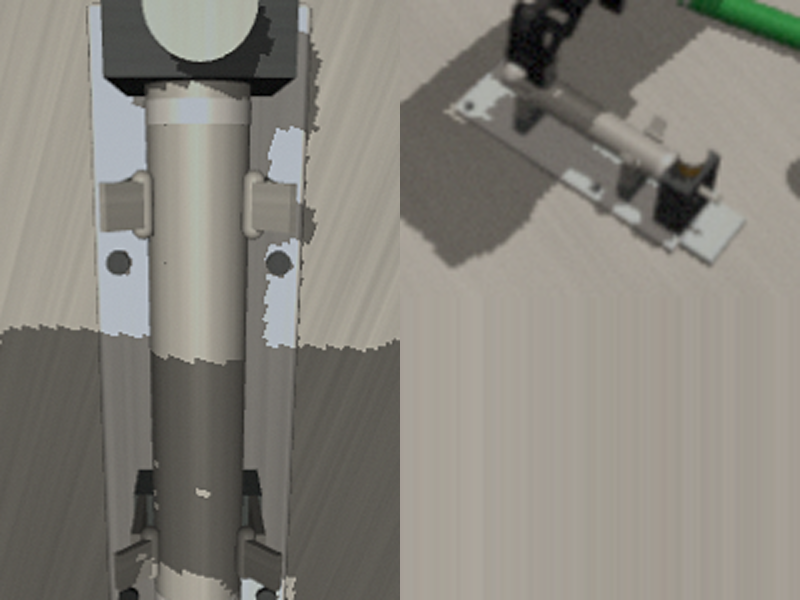

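The shoulder meets the port face at about v≈80 in the crop, and both clips' lips wrap the cylinder. I'll check its height at both clips by depth, then hand in.

```bash
python3 - <<'E'
from h import *
d=np.load("w7.npy",allow_pickle=True).item(); s=d["s"]
R,c=cam(d,s)
for v in(55,80,120,160,220,270):
    q=[]
    for u in range(264,292):
        z=d["depth"][v,u]
        if z>0:
            a=pix(d,[(u,v)],0.,s)[0]-c; r=a/(R[:,2]@a); q.append((c+r*z)[2])
    print(v,np.round(np.percentile(q,90),4))
E
```

```text
55 0.0654
80 0.0654
120 0.0651
160 0.0647
220 0.065
270 0.0653
```

Level at 0.065 (expected 0.064), so it is home in both clips.

```bash
python3 -c "
from rig import manip
print(manip.hand_in())"
```

```text
the job is handed in; nothing more can be done
None
```

The long cartridge is snapped home in both spring clips, and I slid it forward until its shoulder stopped on the port face (about 15 N at most), then released it and handed the job in; the valve was not read directly.

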